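# Build a packing pile to the height gauge

### The arm

A 6-joint arm with a two-finger parallel gripper is mounted at the origin on the work surface. World frame = base frame: x ahead of the robot, y to its left, z up, the work surface at z = 0. Lengths are in mm, angles in rad, forces in N, time in s.
With the tool pointing down it reaches from about 300 to 775 mm from the base axis. Payload 14.6 kg.
Tool frame: the origin (TCP) lies at the very end of the fingers, on their centre line; the grasp point (between the pads) lies 19 mm behind it; z points along the fingers, y is the direction in which the jaws open and shut (so a half turn about z gives the same grasp; the last joint's range is limited). The gripper opens to 94 mm and grips with 3 to 60 N. Pads are 16 mm wide; open, the fingers measure 119 mm over their backs; the gripper's body (75 mm by 177 mm) begins 78 mm behind the grasp point.
Start: joints at [-1.36, 0.3, 1.521, -0, 1.321, -0.067], TCP at [150.826, -528.905, 205.446] pointing down, gripper open.
Joint ranges: [-3.03, 3.03], [-0.79, 2.21], [0.23, 2.52], [-1.04, 4.18], [0, 3.07], [-2.55, 2.55]. Speed limits (rad/s): [2.22, 2.22, 2.57, 3.14, 3.14, 3.14].

### API

Orientations are given as [roll, pitch, yaw] about the fixed x, y, z axes, in that order (R = Rz(yaw) Ry(pitch) Rx(roll)).
In Python, from cell import manip gives the robot as it stands.
- The arm moves only by the shell command python3 -m inch 'ROWS' [FORCE]. ROWS is a JSON object of lists of equal length, an entry for each row: "grip": the opening, from -1 (shut) to 1 (fully open), so that 0 is half open; "travel": the shift along the world's x, y, z in cm, a list of three; "turn": the turn, a rotation vector about the world's x, y, z in degrees, a list of three. A call has 1 to 10 rows; each row is the pose to reach, as a shift and turn from the pose measured when the call began; what a row does not reach only later rows make up. A row lasts 1/8 s, in which the tool goes at most 62.5 mm and 10.7 degrees, less where a joint would pass 70% of its speed; a pose out of reach is approached as far as the arm can. A call with a gripper value outside its range is refused whole. The fingers move at their own pace and stop on an object; FORCE is the grip in N (left out, the last holds). Time passes only in rows, so rows that repeat a pose let the fingers close. It gives the time, the measured TCP pose, the force and the opening at its end, in the units of the state.
- manip.read_state(): the state, without advancing time (a new reading comes with each control period).
- manip.camera(name): name is "scene" or "top" or "wrist"; returns (picture, depth): 420x560x3 uint8, red, green, blue; 420x560 float32, mm along the optical axis (not along the pixel's ray), 0 where there is no reading.
- manip.calibration(name): a dict with "fx", "fy", "cx", "cy" (pixels), "k1" (the pictures are not rectified: a ray, as slopes to the right and down, at radius r is drawn at 1 + k1 r^2 times it, then the intrinsics apply), "world_from_camera" (4x4, takes a point from camera to world coordinates). Camera axes: x right, y up, looking along -z (the intrinsics and any distortion apply to the point x, -y, -z); pixel columns grow to the right and rows downward; lengths in mm; the calibration is good to about 2 mm. A picture is of the moment at which its call begins: read the wrist's pose just before it. calibration takes no time and is no camera call; for the wrist camera it gives the pose at the moment of the call.
- manip.sign_off(): hands the job in, once; it reports no verdict.
Trained networks look in the newest picture that a camera, given by its name, has taken for a name from the list of things; names that differ only in an ending like _2 or _b are one class to them, and where a whole thing is asked for, a point or a joint stands for the part that bears it (a point fixed in the world has none). Each returns a list of dicts, best first, with "p" (0 to 1); they miss things now and then, are a little off and sometimes report something else, mostly with a low value. They report only what shows in the picture. A call takes as long as a camera call. They do not tell look-alikes from the thing itself.
- manip.look_for(camera, label): "bbox" ([left, top, right, bottom] in pixels, round what is visible of it).
The state is a dict: "clock": time; "joints": joint angles; "qd": joint speeds; "effort": joint torques, N m; "eef_pos": TCP position; "eef_rot": TCP orientation; "wrist_force": force on the tool from outside, world axes, zero at the start; "moment": the same for the moment, N m; "finger_gap": finger opening in mm.
Only numpy, scipy, OpenCV 4.12 (cv2) and the standard library are available. Lean on these libraries where they do the work, as an engineer would, in place of code of your own. Each camera call takes 0.05 s, during which the arm holds its last target.

### The job

The projector's foot needs packing: pile plates from the wooden rack flat and square in the middle of the steel nest, thickest at the bottom, so that the top of the pile comes level with the top of the gauge standing right beside the nest, then stop. Set each plate down gently, don't drop it in; leave the plates you don't need in the rack, and don't disturb any of the gauges, the glue bottle or the tumbler.

Things in the scene. Friction and masses are not known exactly. Their poses are not given: they have to be found in the camera images.
- rack: Fixed wooden plate rack: base 64 x 189 mm, 6 mm thick, with five upright dividers (each 56 mm long in x, 5 mm thick, tops 36 mm above the bench) spaced 46 mm apart along y, making four 41 mm wide slots, centred at y = -69, -23, +23, +69 mm. The slots run along x and are open at both ends: a plate in a slot can be taken only by its two short ends. Origin: centre of the base's underside, on the bench.
- nest: Fixed dark steel nest in which the pile is built: base plate 98 (x) x 64 (y) mm, its top 6 mm above the bench, with two pairs of upright 8 mm steel rods at x = -41 and x = +41 mm (in each pair at y = -11 and +11 mm), tops 76 mm above the bench. The plates lie flat between the pairs (74 mm clear), long side along the nest's x, so fingers fit only on the open y sides. Origin: centre of the base's underside, on the bench.
- plate_red: Loose red plastic packing plate, 60 (x) x 36 (y) x 28 (z) mm thick, about 85 g, lying flat. Starts in any one of the rack's slots, its underside 6 mm above the bench and its x along the rack's x. Origin: centre of its underside.
- plate_blue: Loose blue plastic packing plate, 60 (x) x 36 (y) x 24 (z) mm thick, about 73 g, lying flat. Starts in any one of the rack's slots, its underside 6 mm above the bench and its x along the rack's x. Origin: centre of its underside.
- plate_yellow: Loose yellow plastic packing plate, 60 (x) x 36 (y) x 20 (z) mm thick, about 60 g, lying flat. Starts in any one of the rack's slots, its underside 6 mm above the bench and its x along the rack's x. Origin: centre of its underside.
- plate_white: Loose white plastic packing plate, 60 (x) x 36 (y) x 12 (z) mm thick, about 36 g, lying flat. Starts in any one of the rack's slots, its underside 6 mm above the bench and its x along the rack's x. Origin: centre of its underside.
- gauge_green: Loose round setting gauge: steel foot 32 mm across, thin stem and one green disc 26 mm across; the disc's flat top is the mark, 38 mm above the bench (32 mm above the nest's base plate). One of the three gauges stands beside the nest, just beyond the rods on its +x side, 68 mm from the nest's centre; the other two are parked elsewhere. Origin: centre of its underside.
- gauge_orange: Loose round setting gauge: steel foot 32 mm across, thin stem and one orange disc 26 mm across; the disc's flat top is the mark, 46 mm above the bench (40 mm above the nest's base plate). One of the three gauges stands beside the nest, just beyond the rods on its +x side, 68 mm from the nest's centre; the other two are parked elsewhere. Origin: centre of its underside.
- gauge_black: Loose round setting gauge: steel foot 32 mm across, thin stem and one black disc 26 mm across; the disc's flat top is the mark, 58 mm above the bench (52 mm above the nest's base plate). One of the three gauges stands beside the nest, just beyond the rods on its +x side, 68 mm from the nest's centre; the other two are parked elsewhere. Origin: centre of its underside.
- glue_bottle: Bystander: white glue bottle with red cap, 42 mm across, 92 mm tall, standing. Origin: centre of its underside.
- tumbler: Bystander: blue tumbler, 68 mm across, 85 mm tall, standing. Origin: centre of its underside.
Things that resemble listed ones, but are neither listed nor needed, are in the scene too. What is meant by the plate_yellow is not green, and is the larger of those in its own colour.

How it is judged (in metres and radians):
At the end, for the whole second after the job is handed in: The right plates lie flat, still and released in the nest, thickest lowest, top level with its gauge: each within 2 mm in height, 9 mm of the nest's centre in x and y, and 0.15 rad of its direction. Unneeded plates are within 30 mm of where they began (((horizontal distance between gauge_green and nest below 0.09 m and (z of plate_yellow in the frame of nest between 0.004 and 0.008 m and x of plate_yellow in the frame of nest between -0.009 and 0.009 m and y of plate_yellow in the frame of nest between -0.009 and 0.009 m and angle between the x axis of plate_yellow and the x axis of nest, either way round below 0.15 rad and angle between plate_yellow's own z axis and vertical below 0.05 rad) and (z of plate_white in the frame of nest between 0.024 and 0.028 m and x of plate_white in the frame of nest between -0.009 and 0.009 m and y of plate_white in the frame of nest between -0.009 and 0.009 m and angle between the x axis of plate_white and the x axis of nest, either way round below 0.15 rad and angle between plate_white's own z axis and vertical below 0.05 rad) and distance of each of plate_red, plate_blue from where it was at the start of the episode below 0.03 m) or (horizontal distance between gauge_orange and nest below 0.09 m and (z of plate_red in the frame of nest between 0.004 and 0.008 m and x of plate_red in the frame of nest between -0.009 and 0.009 m and y of plate_red in the frame of nest between -0.009 and 0.009 m and angle between the x axis of plate_red and the x axis of nest, either way round below 0.15 rad and angle between plate_red's own z axis and vertical below 0.05 rad) and (z of plate_white in the frame of nest between 0.032 and 0.036 m and x of plate_white in the frame of nest between -0.009 and 0.009 m and y of plate_white in the frame of nest between -0.009 and 0.009 m and angle between the x axis of plate_white and the x axis of nest, either way round below 0.15 rad and angle between plate_white's own z axis and vertical below 0.05 rad) and distance of each of plate_blue, plate_yellow from where it was at the start of the episode below 0.03 m) or (horizontal distance between gauge_black and nest below 0.09 m and (z of plate_red in the frame of nest between 0.004 and 0.008 m and x of plate_red in the frame of nest between -0.009 and 0.009 m and y of plate_red in the frame of nest between -0.009 and 0.009 m and angle between the x axis of plate_red and the x axis of nest, either way round below 0.15 rad and angle between plate_red's own z axis and vertical below 0.05 rad) and (z of plate_blue in the frame of nest between 0.032 and 0.036 m and x of plate_blue in the frame of nest between -0.009 and 0.009 m and y of plate_blue in the frame of nest between -0.009 and 0.009 m and angle between the x axis of plate_blue and the x axis of nest, either way round below 0.15 rad and angle between plate_blue's own z axis and vertical below 0.05 rad) and distance of each of plate_yellow, plate_white from where it was at the start of the episode below 0.03 m)) and linear speed of each of plate_red, plate_blue, plate_yellow, plate_white below 0.02 m/s and contact force between each of plate_red, plate_blue, plate_yellow, plate_white and the fingers below 0.05 N); the robot touches nothing.
It fails at once if a plate is dropped between the nest's rods (moves faster than 0.55 m/s there) instead of being set down ((horizontal distance between plate_red and nest below 0.03 m and z of plate_red in the frame of nest below 0.072 m and linear speed of plate_red above 0.55 m/s) or (horizontal distance between plate_blue and nest below 0.03 m and z of plate_blue in the frame of nest below 0.072 m and linear speed of plate_blue above 0.55 m/s) or (horizontal distance between plate_yellow and nest below 0.03 m and z of plate_yellow in the frame of nest below 0.072 m and linear speed of plate_yellow above 0.55 m/s) or (horizontal distance between plate_white and nest below 0.03 m and z of plate_white in the frame of nest below 0.072 m and linear speed of plate_white above 0.55 m/s)).
It fails at once if a gauge is knocked over or shifted by more than 20 mm (distance of any of gauge_green, gauge_orange, gauge_black from where it was at the start of the episode above 0.02 m).
It fails at once if the glue bottle or the tumbler is knocked over or shifted by more than 20 mm (distance of any of glue_bottle, tumbler from where it was at the start of the episode above 0.02 m).
It also fails if it takes over 72 s, if anything falls off the work surface, if the arm or the gripper's body presses on something with over 40 N, if the wrist force passes 120 N, or if a joint passes its speed limit or range.

## Working session

There is one attempt and no reset: what is moved stays moved. The work goes in short steps, Python scripts to look and compute and a shell command to move; the robot and the scene stay as the last step left them, time stands still between calls to the robot, and variables do not carry over. Pictures are saved under pics/ and viewed, and the job is handed in when it is done.

```bash
ls; mkdir -p pics; cat > h.py <<'E'
import numpy as np, cv2
from cell import manip
def snap(cam,name):
    im,d=manip.camera(cam); cv2.imwrite(f'pics/{name}.png',im[:,:,::-1]); np.savez(f'pics/{name}.npz',im=im,d=d,**{k:np.array(v) for k,v in manip.calibration(cam).items()}); return im,d
def load(name):
    return dict(np.load(f'pics/{name}.npz'))
def cloud(z):
    h,w=z['d'].shape
    u,v=np.meshgrid(np.arange(w),np.arange(h))
    K=np.array([[z['fx'],0,z['cx']],[0,z['fy'],z['cy']],[0,0,1.]])
    p=cv2.undistortPoints(np.stack([u,v],-1).reshape(-1,1,2).astype(np.float64),K,np.array([float(z['k1']),0,0,0,0])).reshape(h,w,2)
    d=z['d'].astype(float)
    P=np.stack([p[...,0]*d,-p[...,1]*d,-d],-1)
    T=z['world_from_camera']; W=P@T[:3,:3].T+T[:3,3]
    W[d==0]=np.nan
    return W
E
python3 - <<'E'
from h import *
for c in ['scene','top','wrist']:
    snap(c,c+'0')
print(manip.read_state())
for l in ['rack','nest','plate_red','plate_blue','plate_yellow','plate_white','gauge_green','gauge_orange','gauge_black','glue_bottle','tumbler']:
    print(l,[(np.round(x['bbox']).astype(int).tolist(),round(x['p'],2)) for x in manip.look_for('top',l)][:4])
E
```

```text
pics
{'clock': 0.15, 'joints': array([-1.35961930e+00,  3.00338395e-01,  1.52141183e+00,  7.57993113e-07,
        1.32071361e+00, -6.65837516e-02]), 'qd': array([ 0.00066833, -0.0003577 , -0.00183606,  0.00073313, -0.00035651,
       -0.00039296]), 'effort': array([ 1.19357908e-03, -5.31953895e+01, -3.52819240e+01,  7.08450330e-02,
        2.36010365e-02, -9.02289912e-05]), 'eef_pos': array([ 150.77693027, -528.72818159,  205.03072803]), 'eef_rot': array([-3.14072345e+00, -5.86964753e-05,  2.77760566e-01]), 'wrist_force': array([-0.46845265,  0.58735578,  0.73102433]), 'moment': array([-0.03982285, -0.00294833,  0.01810604]), 'finger_gap': 94.1588683394385}
rack [([343, 209, 420, 251], 0.7)]
nest [([160, 178, 192, 220], 0.78)]
plate_red [([344, 209, 366, 234], 0.6)]
plate_blue [([395, 227, 419, 250], 0.85)]
plate_yellow [([336, 165, 369, 187], 0.83), ([363, 215, 384, 241], 0.7), ([288, 268, 303, 289], 0.69), ([355, 273, 378, 287], 0.47)]
plate_white [([381, 220, 403, 247], 0.79)]
gauge_green []
gauge_orange [([251, 255, 263, 266], 0.63)]
gauge_black [([258, 135, 264, 155], 0.47)]
glue_bottle [([287, 268, 304, 290], 0.7), ([258, 136, 265, 153], 0.68), ([252, 256, 264, 266], 0.23)]
tumbler [([293, 126, 319, 159], 0.71)]
```

```bash
python3 - <<'E'
from h import *
z=load('top0'); im=z['im'][110:310,140:440][:,:,::-1]
cv2.imwrite('pics/topc.png',cv2.resize(im,None,fx=2.66,fy=2.66,interpolation=cv2.INTER_CUBIC))
E
```

```text
(no output)
```

View pics/scene0.png

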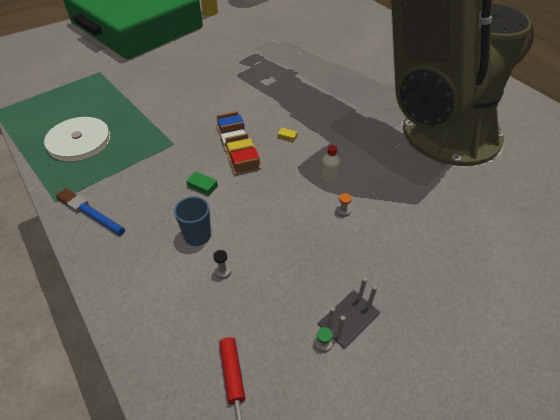

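View pics/topc.png

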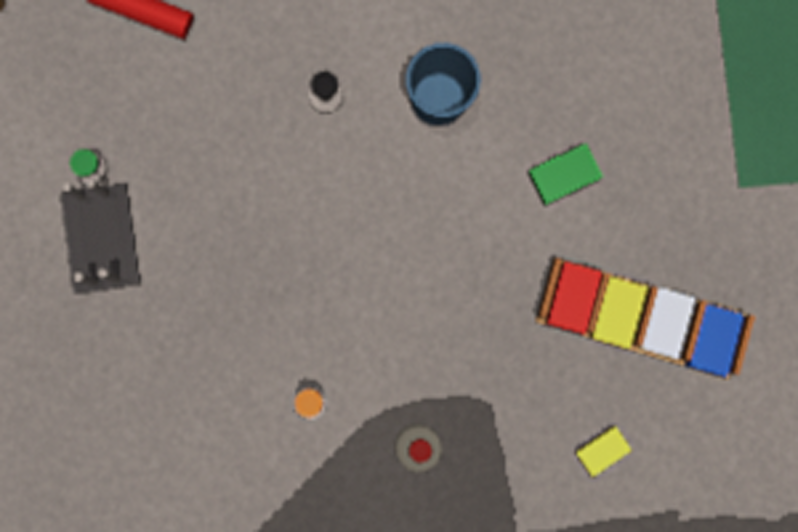

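View pics/wrist0.png

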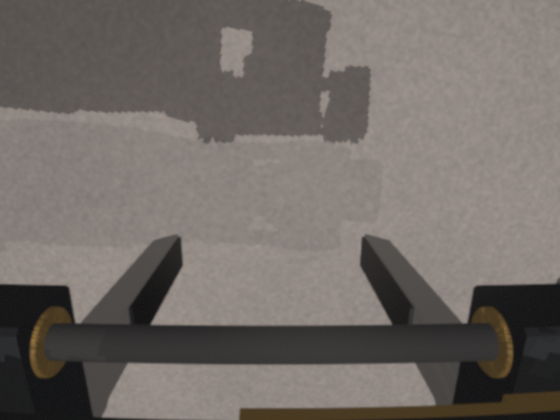

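Scene shows the green gauge just past the nest's +x rods, so I need yellow (20 mm) plus white (12 mm), 32 mm in all. These could be taken for the yellow plate, in top-camera pixels:
- The yellow plate in the rack, (373,228).
- The small yellow block at (367,280), which is too small.
- The green block at (352,175), which is the wrong colour.

I choose the one in the rack and measure next.

```bash
python3 - <<'E'
from h import *
z=load('top0'); W=cloud(z); im=z['im'].astype(int)
print('cam',z['world_from_camera'][:3,3], z['fx'])
hsv=cv2.cvtColor(z['im'],cv2.COLOR_RGB2HSV)
def rep(n,m):
    n_,lab,st,c=cv2.connectedComponentsWithStats(m.astype(np.uint8))
    for i in range(1,n_):
        if st[i,4]<25: continue
        q=W[lab==i]; q=q[np.isfinite(q[:,0])]
        r=cv2.minAreaRect(q[:,:2].astype(np.float32))
        print(n,c[i].round(),st[i,4],'med',np.median(q,0).round(1),'rect',np.round(r[0],1),np.round(r[1],1),round(r[2],1))
H,S,V=[hsv[...,i].astype(int) for i in range(3)]
roi=np.zeros(H.shape,bool); roi[110:310,140:440]=1
rep('red',roi&((H<6)|(H>174))&(S>150)&(V>70))
rep('yel',roi&(H>20)&(H<35)&(S>120)&(V>120))
rep('grn',roi&(H>45)&(H<80)&(S>120)&(V>80))
rep('blu',roi&(H>105)&(H<125)&(S>150)&(V>80))
rep('wht',roi&(S<35)&(V>180))
rep('org',roi&(H>6)&(H<18)&(S>180)&(V>150))
rep('high',roi&(W[...,2]>12))
m=roi&(W[...,2]>3)&(im.sum(2)<230)
rep('dark',m)
E
```

```text
cam [4.23645752e+02 4.24464015e-01 1.25066878e+03] 497.4955785633544
red [196. 115.] 276 med [769.1 199.9  24.2] rect [775.7 213.7] [96.1 26.7] 69.3
red [356. 222.] 380 med [ 500.2 -195.5   32.6] rect [ 503.4 -196.5] [38.  65.5] 75.1
red [298. 279.] 52 med [363.6 -51.4  90.7] rect [364.  -51.1] [17.9 16.4] 45.6
yel [373. 227.] 372 med [ 488.5 -238.4   24.7] rect [ 489.5 -239.9] [39.7 64.4] 73.8
yel [366. 279.] 198 med [ 360.8 -222.9   13.4] rect [ 360.8 -224.5] [25.3 46.6] 34.7
grn [352. 175.] 320 med [ 618.6 -189.1   18.7] rect [ 618.2 -189.1] [34.9 58.7] 27.0
grn [171. 171.] 72 med [622.7 260.   37. ] rect [623.1 259.8] [21.2 22.7] 43.5
blu [409. 238.] 335 med [ 462.1 -326.4   28.6] rect [ 462.  -328.3] [38.8 60.1] 71.1
wht [391. 231.] 327 med [ 479.4 -284.3   16.8] rect [ 479.1 -284.1] [35.3 58.8] 73.8
org [256. 261.] 34 med [403.4  47.9  44.6] rect [403.3  47.8] [17.1 20.4] 44.5
high [196. 115.] 307 med [768.9 201.7  23.7] rect [775.9 215.3] [99.9 27.9] 68.5
high [306. 139.] 460 med [706.7 -71.8  64.5] rect [692.2 -69.8] [65.9 66. ] 40.7
high [261. 142.] 91 med [692.2  38.   55.8
[... 1057 characters left out ...]
3] rect [693.  37.] [24.6 22.1] 0.8
dark [302. 153.] 61 med [664.4 -61.   54.9] rect [665.7 -63.3] [46.9 12. ] 76.5
dark [178. 199.] 696 med [556.8 247.2   5.7] rect [556.4 249.8] [96.1 62.1] 8.8
dark [345. 218.] 36 med [ 509.5 -169.6   19.3] rect [ 512.6 -170.5] [ 2.8 56.8] 72.9
dark [348. 220.] 38 med [ 504.7 -177.2   23.6] rect [ 504.5 -177.6] [ 2.  59.2] 76.0
dark [381. 229.] 36 med [ 484.8 -258.8   26.1] rect [ 484.6 -258.6] [ 2.4 53.7] 73.7
dark [399. 236.] 46 med [ 465.6 -301.1   26.5] rect [ 468.5 -301.9] [ 7.1 57.2] 81.0
dark [417. 239.] 50 med [ 459.8 -346.7   25.8] rect [ 459.3 -345.7] [ 5.1 53.9] 73.6
dark [297. 279.] 55 med [363.6 -49.4  90.6] rect [363.3 -50.8] [17.3 18.3] 88.0
```

```bash
python3 -m inch '{"grip":[0.62,0.62,0.62,0.62,0.62,0.62,0.62,0.62,0.62,0.62],"travel":[[3.4,2.9,0],[7.5,6.4,0],[11.5,9.8,0],[15.5,13.2,0],[19.5,16.7,-1],[23.5,20.1,-2],[27.5,23.5,-3],[31,26.5,-4],[33.9,29,-5],[33.9,29,-5]],"turn":[[0,0,6],[0,0,13],[0,0,20],[0,0,27],[0,0,34],[0,0,41],[0,0,47],[0,0,53],[0,0,57.6],[0,0,57.6]]}' 20; python3 - <<'E'
from h import *
s=manip.read_state();print(s['eef_pos'],s['eef_rot'],s['joints'])
snap('wrist','w1')
E
```

```text
clock: 1.95
eef_pos: [490.8, -237.2, 154.5]
eef_rot: [-3.14, -0.0, 1.287]
wrist_force: [0.2, -1.0, -0.3]
finger_gap: 76.3
[ 490.79633555 -237.16719335  154.5465633 ] [-3.14026377e+00 -4.68527359e-04  1.28671675e+00] [-5.17409956e-01  3.36537649e-01  1.59549973e+00  1.58733910e-04
  1.21095648e+00 -2.33386686e-01]
```

View pics/w1.png

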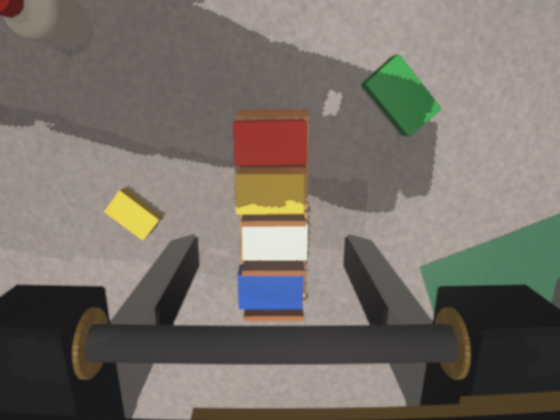

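The wrist view shows the rack slots between the fingers, top to bottom: red (270,142), yellow (270,190), white (274,242) and blue (271,292). The smaller yellow decoy is outside the rack at (132,214). Next I measure these points.

```bash
cat >> h.py <<'E'
def comp(z,m,W,uv,zr):
    n_,lab,st,c=cv2.connectedComponentsWithStats(m.astype(np.uint8))
    i=lab[uv[1],uv[0]]
    q=W[(lab==i)] if i else W[m]
    q=q[np.isfinite(q[:,0])]; q=q[(q[:,2]>zr[0])&(q[:,2]<zr[1])]
    r=cv2.minAreaRect(q[:,:2].astype(np.float32))
    return len(q),np.median(q,0).round(1),np.round(r[0],1),np.round(r[1],1),round(r[2],1)
E
python3 - <<'E'
from h import *
z=load('w1'); W=cloud(z); h=cv2.cvtColor(z['im'],cv2.COLOR_RGB2HSV).astype(int); H,S,V=h[...,0],h[...,1],h[...,2]
print('yel',comp(z,(H>20)&(H<35)&(S>120)&(V>70),W,(270,190),(22,30)))
print('red',comp(z,((H<6)|(H>174))&(S>150)&(V>70),W,(270,142),(28,38)))
print('blu',comp(z,(H>105)&(H<125)&(S>150)&(V>80),W,(271,292),(24,36)))
print('wht',comp(z,(S<45)&(V>150),W,(274,242),(12,24)))
m=(W[...,2]>8)&(W[...,2]<40); m[:100]=0;m[:,:220]=0;m[:,320:]=0
print('rack',comp(z,m,W,(270,142),(8,40)))
r=manip.look_for('wrist','plate_yellow');print(r)
cv2.imwrite('pics/w1c.png',cv2.resize(z['im'][90:340,90:330][:,:,::-1],None,fx=2.4,fy=2.4))
E
```

```text
yel (2683, array([ 489. , -238.1,   26.8]), array([ 488.9, -238.4]), array([35.3, 58.6]), 73.7)
red (3174, array([ 502.4, -195.4,   34.8]), array([ 502.1, -195.6]), array([36.1, 58.6]), 74.4)
blu (1874, array([ 462.8, -327.1,   30.9]), array([ 463.1, -327.3]), array([33.7, 56.8]), 72.4)
wht (2187, array([ 479.3, -286.1,   18.9]), array([ 548.7, -255.6]), array([219.1,  61.4]), 24.1)
rack (13537, array([ 483.8, -256.3,   30.6]), array([ 483. , -265.3]), array([181.5,  64.3]), 74.3)
[{'bbox': [235.5, 171.6, 303.4, 214.2], 'p': 0.95}, {'bbox': [359.9, 52.6, 438.2, 135.3], 'p': 0.91}, {'bbox': [107.3, 188.9, 162.6, 239.2], 'p': 0.9}]
```

View pics/w1c.png

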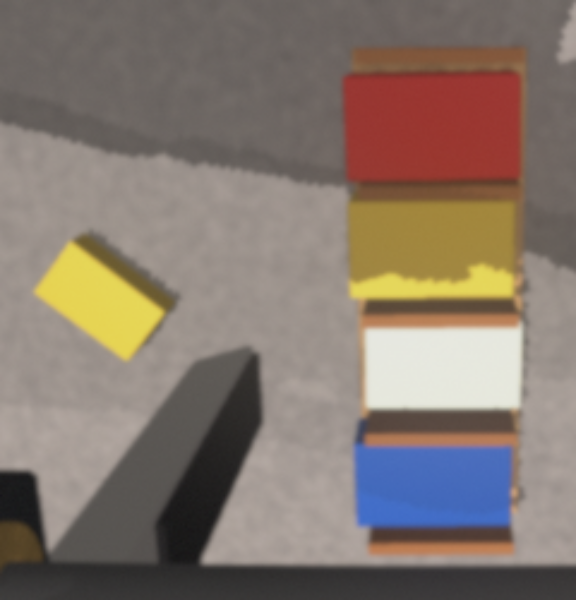

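The crop confirms the choice: the rack's yellow plate measures 35 x 59 mm with its top at about 26 mm. The decoy is smaller. I descend now.

```bash
python3 -m inch '{"grip":[0.62,0.62,0.62,0.62,0.62,0.62,0.62,-0.2,-0.2,-0.2],"travel":[[-0.18,-0.11,-3],[-0.18,-0.11,-6.5],[-0.18,-0.11,-10],[-0.18,-0.11,-12.5],[-0.18,-0.11,-14.1],[-0.18,-0.11,-14.5],[-0.18,-0.11,-14.5],[-0.18,-0.11,-14.5],[-0.18,-0.11,-14.5],[-0.18,-0.11,-14.5]],"turn":[[0,0,0],[0,0,0],[0,0,0],[0,0,0],[0,0,0],[0,0,0],[0,0,0],[0,0,0],[0,0,0],[0,0,0]]}' 20; python3 -m inch '{"grip":[-0.2,-0.2],"travel":[[0,0,0],[0,0,0]],"turn":[[0,0,0],[0,0,0]]}' 20
```

```text
clock: 3.3
eef_pos: [488.2, -240.2, 11.1]
eef_rot: [3.141, 0.0, 1.283]
wrist_force: [-0.9, 0.5, 6.3]
finger_gap: 60.1
clock: 3.55
eef_pos: [488.2, -240.2, 11.1]
eef_rot: [3.141, 0.0, 1.283]
wrist_force: [-0.5, -0.7, 1.7]
finger_gap: 60.0
```

```bash
python3 -m inch '{"grip":[-0.2,-0.2,-0.2,-0.2,-0.2,-0.2,-0.2,-0.2,-0.2,-0.2],"travel":[[0,0,1.5],[0,0,4.5],[0,0,8],[0.5,3,10],[1.5,8,10],[2.5,14,10],[3.5,20,10],[4.5,25.5,10],[5.2,30,10],[5.2,30,10]],"turn":[[0,0,0],[0,0,0],[0,0,0],[0,0,3],[0,0,8],[0,0,14],[0,0,20],[0,0,24],[0,0,25.7],[0,0,25.7]]}' 20; python3 - <<'E'
from h import *
snap('wrist','w2')
E
```

```text
clock: 4.8
eef_pos: [540.3, 62.4, 111.9]
eef_rot: [3.14, 0.0, 1.735]
wrist_force: [-0.6, -0.2, -0.9]
finger_gap: 60.0
```

View pics/w2.png

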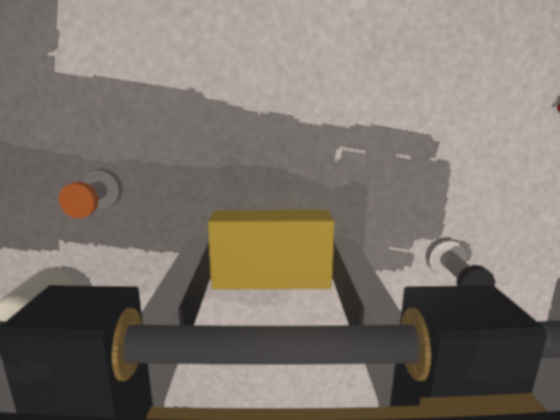

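The yellow plate is held square at (270,248). The bench below is clear, with the orange gauge at (78,200) and black at (475,275) well away. I lower it.

```bash
python3 -m inch '{"grip":[-0.2,-0.2,-0.2,-0.2,-0.2,-0.2,-0.2],"travel":[[0,0,-3],[0,0,-6.5],[0,0,-9],[0,0,-10.1],[0,0,-10.5],[0,0,-10.6],[0,0,-10.6]],"turn":[[0,0,0],[0,0,0],[0,0,0],[0,0,0],[0,0,0],[0,0,0],[0,0,0]]}' 20
```

```text
clock: 5.72
eef_pos: [540.6, 60.7, 6.5]
eef_rot: [3.139, 0.001, 1.734]
wrist_force: [-0.5, -0.5, 0.5]
finger_gap: 59.7
```

```bash
python3 -m inch '{"grip":[-0.2,-0.2,0.62,0.62,0.62,0.62,0.62,0.62],"travel":[[0,0,-0.15],[0,0,-0.15],[0,0,-0.15],[0,0,-0.15],[0,0,-0.1],[0,0,2],[0,0,5],[0,0,6]],"turn":[[0,0,0],[0,0,0],[0,0,0],[0,0,0],[0,0,0],[0,0,0],[0,0,0],[0,0,0]]}' 20; python3 -m inch '{"grip":[0.62,0.62,0.62,0.3,0.1,0.1,0.1,0.1,0.1,0.1],"travel":[[0,0,0],[0,0,0],[0,0,0],[0,0,0],[0,0,0],[0,0,0],[0,0,0],[0,0,0],[0,0,0],[0,0,0]],"turn":[[0,0,-7],[0,0,-17],[0,0,-27],[0,0,-37],[0,0,-47],[0,0,-57],[0,0,-67],[0,0,-77],[0,0,-86],[0,0,-90]]}' 20;  python3 - <<'E'
from h import *
snap('wrist','w3'); print(manip.read_state()['eef_rot'],manip.read_state()['eef_pos'])
z=load('w3'); W=cloud(z); h=cv2.cvtColor(z['im'],cv2.COLOR_RGB2HSV).astype(int); H,S,V=h[...,0],h[...,1],h[...,2]
m=(H>20)&(H<35)&(S>120)&(V>70)
print(comp(z,m,W,(0,0),(16,24)))
E
```

```text
clock: 6.72
eef_pos: [541.2, 60.8, 68.0]
eef_rot: [3.137, 0.001, 1.734]
wrist_force: [0.1, -0.0, 0.0]
finger_gap: 76.4
clock: 7.98
eef_pos: [540.9, 60.7, 67.2]
eef_rot: [3.137, 0.002, 0.159]
wrist_force: [0.9, -0.3, 0.5]
finger_gap: 51.8
[3.13710565e+00 1.79650168e-03 1.56777177e-01] [540.96204044  60.74269112  67.21711518]
(4850, array([542.3,  64.2,  20.2]), array([540.2,  64. ]), array([60.5, 35.4]), 9.8)
```

View pics/w3.png

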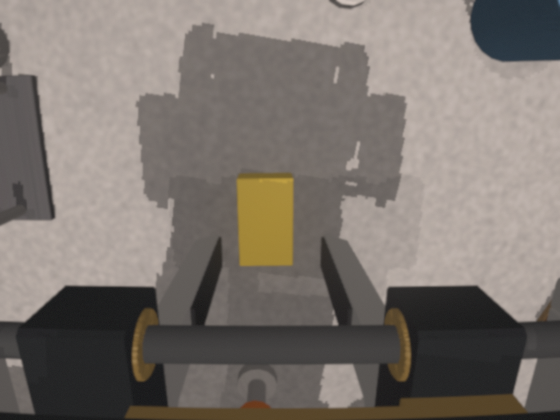

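The yellow plate lies flat at (265,220), measured at (540.2, 64.0) and 9.8°, between the fingers. I regrasp by the long sides.

```bash
python3 -m inch '{"grip":[0.1,0.1,0.1,0.1,0.1,-0.5,-0.5,-0.5,-0.5,-0.5],"travel":[[-0.08,0.32,-2],[-0.08,0.32,-4.5],[-0.08,0.32,-5.8],[-0.08,0.32,-6.2],[-0.08,0.32,-6.2],[-0.08,0.32,-6.2],[-0.08,0.32,-6.2],[-0.08,0.32,-6.2],[-0.08,0.32,-6.2],[-0.08,0.32,-6.2]],"turn":[[0,0,0],[0,0,0],[0,0,0],[0,0,0],[0,0,0],[0,0,0],[0,0,0],[0,0,0],[0,0,0],[0,0,0]]}' 20; python3 - <<'E'
from h import *
# nest from top + scene refined
for n in ['top0']:
    z=load(n); W=cloud(z); im=z['im'].astype(int)
    m=np.zeros(im.shape[:2],bool); m[165:235,150:205]=1
    q=W[m&(W[...,2]>3.5)&(W[...,2]<9)]; r=cv2.minAreaRect(q[:,:2].astype(np.float32)); print(n,r)
    q=W[m&(W[...,2]>3.5)&(W[...,2]<9)&(abs(W[...,0]-556)<70)&(abs(W[...,1]-250)<50)]; r=cv2.minAreaRect(q[:,:2].astype(np.float32)); print(n,r,len(q))
snap('wrist','w4')
z=load('w3'); W=cloud(z); q=W[(W[...,2]>3)&(W[...,2]<9)&(W[...,1]>180)]; print(q.min(0),q.max(0),len(q))
E
```

```text
clock: 9.28
eef_pos: [540.5, 64.0, 5.8]
eef_rot: [3.137, 0.001, 0.157]
wrist_force: [-1.3, -1.0, 5.9]
finger_gap: 36.1
top0 ((555.789794921875, 251.4305419921875), (175.4736785888672, 136.61813354492188), 0.21518918871879578)
top0 ((557.7725219726562, 248.7154541015625), (94.54988098144531, 135.3164520263672), 88.14666748046875) 624
[509.22830306 188.71548183   3.00119342] [645.47238046 250.13530258   8.97783877] 6204
```

```bash
python3 -m inch '{"grip":[-0.5,-0.5,-0.5,-0.5,-0.5,-0.5,-0.5,-0.5,-0.5],"travel":[[0,0,1.5],[0,0,5],[0,0,10],[-1,3,14],[-2.5,8,16],[-4,13,16],[-4.8,16.5,16],[-5,17.6,16],[-5,17.6,16]],"turn":[[0,0,0],[0,0,0],[0,0,0],[0,0,0],[0,0,0],[0,0,0],[0,0,0],[0,0,0],[0,0,0]]}' 20; python3 - <<'E'
from h import *
snap('wrist','w5');s=manip.read_state(); print(s['eef_rot'],s['eef_pos'])
z=load('w5'); W=cloud(z)
m=(W[...,2]>45)&(W[...,2]<85)&(W[...,0]>490)&(W[...,0]<620)&(W[...,1]>200)&(W[...,1]<300)
n_,lab,st,c=cv2.connectedComponentsWithStats(m.astype(np.uint8))
for i in range(1,n_):
    if st[i,4]>15:
        q=W[lab==i]; t=q[q[:,2]>q[:,2].max()-5]; print(c[i],st[i,4],q[:,2].max(),np.median(t,0).round(1))
m=(W[...,2]>3)&(W[...,2]<9)&(W[...,0]>490)&(W[...,0]<620)&(W[...,1]>200)&(W[...,1]<300)
q=W[m];print(cv2.minAreaRect(q[:,:2].astype(np.float32)))
E
```

```text
clock: 10.45
eef_pos: [490.5, 239.8, 166.1]
eef_rot: [3.137, 0.001, 0.158]
wrist_force: [-0.1, -0.5, -0.6]
finger_gap: 35.7
[3.13679249e+00 1.00962950e-03 1.56594463e-01] [490.66788077 239.22676509 165.94990205]
[253.98717949  56.55769231] 156 77.9817623082127 [595.7 267.3  76.1]
[283.81410256  56.58974359] 156 78.1383294120306 [599.  246.3  76.4]
[254.37241379 167.73103448] 145 77.80257373893858 [515.4 255.4  76. ]
[282.78082192 167.71917808] 146 77.76096406395675 [518.9 233.6  76.1]
((564.8650512695312, 251.83047485351562), (111.29814910888672, 63.997589111328125), 8.744441986083984)
```

View pics/w5.png

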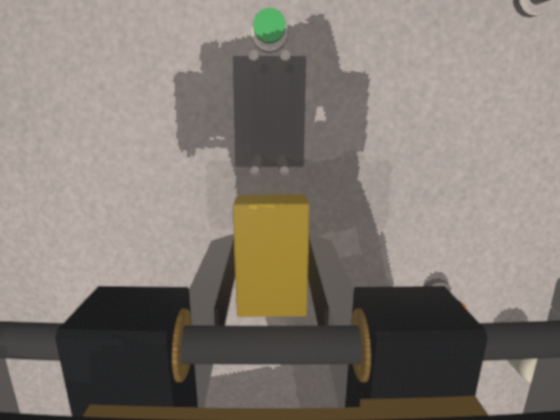

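```bash
python3 - <<'E'
from h import *
z=load('w5'); W=cloud(z); h=cv2.cvtColor(z['im'],cv2.COLOR_RGB2HSV).astype(int); H,S,V=h[...,0],h[...,1],h[...,2]
m=(H>20)&(H<35)&(S>120)&(V>70)
print(comp(z,m,W,(270,260),(170,190)))
E
```

```text
(8576, array([494.1, 239.3, 180.4]), array([490.8, 238.6]), array([60.3, 36.6]), 9.4)
```

```bash
python3 -m inch '{"grip":[-0.5,-0.5,-0.5,-0.5,-0.5,-0.5],"travel":[[2,0.4,0],[4.5,0.8,-1],[6.2,1.1,-3],[6.65,1.15,-4],[6.65,1.15,-4],[6.65,1.15,-4]],"turn":[[0,0,0],[0,0,0],[0,0,0],[0,0,0],[0,0,0],[0,0,0]]}' 20; python3 - <<'E'
from h import *
s=manip.read_state(); print(s['eef_rot'],s['eef_pos'])
E
```

```text
clock: 11.25
eef_pos: [557.1, 250.6, 126.9]
eef_rot: [3.137, 0.0, 0.156]
wrist_force: [0.8, -0.0, -0.1]
finger_gap: 36.0
[3.13699129e+00 5.95470064e-05 1.56452631e-01] [557.10515046 250.56020313 126.87505696]
```

```bash
python3 -m inch '{"grip":[-0.5,-0.5,-0.5,-0.5,-0.5,-0.5,-0.5,-0.5,-0.5,-0.5],"travel":[[0,0,-1],[0,0,-2.5],[0,0,-4.2],[0,0,-6],[0,0,-7.8],[0,0,-9.4],[0,0,-10.6],[0,0,-11.2],[0,0,-11.4],[0,0,-11.4]],"turn":[[0,0,0],[0,0,0],[0,0,0],[0,0,0],[0,0,0],[0,0,0],[0,0,0],[0,0,0],[0,0,0],[0,0,0]]}' 20
```

```text
clock: 12.5
eef_pos: [557.3, 250.6, 13.2]
eef_rot: [3.137, -0.001, 0.156]
wrist_force: [0.1, -0.0, -0.9]
finger_gap: 35.8
```

```bash
python3 -m inch '{"grip":[-0.5,-0.5,0.0,0.1,0.1],"travel":[[0,0,-0.1],[0,0,-0.15],[0,0,-0.15],[0,0,-0.15],[0,0,-0.15]],"turn":[[0,0,0],[0,0,0],[0,0,0],[0,0,0],[0,0,0]]}' 20; python3 -m inch '{"grip":[0.1,0.1,0.1,0.1,0.1,0.1,0.1,0.1,0.1,0.1],"travel":[[0,0,1],[0,0,4],[0,0,8],[0,0,12],[0,0,15.5],[-2,-2,16],[-5,-5,16],[-7,-7,16],[-7,-7,16],[-7,-7,16]],"turn":[[0,0,0],[0,0,0],[0,0,0],[0,0,0],[0,0,0],[0,0,0],[0,0,0],[0,0,0],[0,0,0],[0,0,0]]}' 20; python3 - <<'E'
from h import *
snap('wrist','w6');s=manip.read_state(); print(s['eef_rot'],s['eef_pos'])
z=load('w6'); W=cloud(z); h=cv2.cvtColor(z['im'],cv2.COLOR_RGB2HSV).astype(int); H,S,V=h[...,0],h[...,1],h[...,2]
m=(H>20)&(H<35)&(S>120)&(V>70)
print(comp(z,m,W,(0,0),(20,32)))
m=(W[...,2]>45)&(W[...,2]<85)&(W[...,0]>490)&(W[...,0]<620)&(W[...,1]>200)&(W[...,1]<300)
n_,lab,st,c=cv2.connectedComponentsWithStats(m.astype(np.uint8))
for i in range(1,n_):
    if st[i,4]>15:
        q=W[lab==i]; t=q[q[:,2]>q[:,2].max()-5]; print(c[i],st[i,4],q[:,2].max(),np.median(t,0).round(1))
E
```

```text
clock: 13.12
eef_pos: [557.4, 250.6, 11.8]
eef_rot: [3.137, -0.001, 0.156]
wrist_force: [0.2, 0.8, -0.6]
finger_gap: 51.6
clock: 14.38
eef_pos: [487.9, 181.0, 172.4]
eef_rot: [3.137, -0.002, 0.156]
wrist_force: [-0.4, -0.8, -0.1]
finger_gap: 51.7
[ 3.13722924e+00 -1.28179879e-03  1.56630999e-01] [487.91515652 181.08995778 172.12167096]
(3021, array([557.8, 250. ,  26. ]), array([557. , 250.4]), array([59.8, 36.7]), 9.9)
[176.0840708   42.29646018] 226 77.33387472714088 [595.5 268.1  75.7]
[205.65745856  42.27071823] 181 77.79134219590463 [598.7 246.8  75.9]
[182.44642857 152.35714286] 168 77.13229122971615 [515.  254.9  75.7]
[210.26623377 151.94155844] 154 77.34600786387631 [518.9 233.3  75.7]
```

View pics/w6.png

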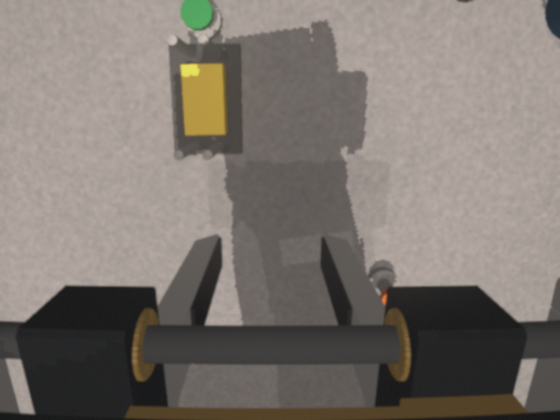

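Yellow lies flat in the nest at (557.0, 250.4) with its top at 26.0 mm (pixel (203,100)). White comes next, so I refine its position from w1.

```bash
python3 - <<'E'
from h import *
z=load('w1'); W=cloud(z); h=cv2.cvtColor(z['im'],cv2.COLOR_RGB2HSV).astype(int); H,S,V=h[...,0],h[...,1],h[...,2]
m=(S<45)&(V>150); m[:215]=0;m[270:]=0;m[:,:235]=0;m[:,312:]=0
print('wht',comp(z,m,W,(274,242),(14,24)))
s=manip.read_state(); print(s['eef_pos'],s['eef_rot'])
E
```

```text
wht (2175, array([ 479.4, -286.1,   18.9]), array([ 479.3, -286.3]), array([37.1, 59.7]), 73.8)
[487.91515652 181.08995778 172.12167096] [ 3.13722924e+00 -1.28179879e-03  1.56630999e-01]
```

```bash
python3 -m inch '{"grip":[0.62,0.62,0.62,0.62,0.62,0.62,0.62,0.62,0.62,0.62],"travel":[[0,-3,0],[0,-8,0],[0,-14,0],[0,-20,0],[0,-26,0],[-0.3,-32,-0.5],[-0.6,-38,-1],[-0.8,-43,-1.7],[-0.86,-46.7,-1.7],[-0.86,-46.7,-1.7]],"turn":[[0,0,4],[0,0,11],[0,0,19],[0,0,27],[0,0,35],[0,0,43],[0,0,51],[0,0,59],[0,0,64.7],[0,0,64.7]]}' 20; python3 -m inch '{"grip":[0.62],"travel":[[0,0,0]],"turn":[[0,0,0]]}' 20
 python3 - <<'E'
from h import *
snap('wrist','w7');s=manip.read_state(); print(s['eef_rot'],s['eef_pos'])
z=load('w7'); W=cloud(z); h=cv2.cvtColor(z['im'],cv2.COLOR_RGB2HSV).astype(int); H,S,V=h[...,0],h[...,1],h[...,2]
m=(S<45)&(V>150)&(abs(W[...,0]-479)<45)&(abs(W[...,1]+285)<40)
print('wht',comp(z,m,W,(0,0),(14,24)))
E
```

```text
clock: 15.68
eef_pos: [479.4, -287.7, 154.4]
eef_rot: [3.138, -0.001, 1.284]
wrist_force: [-0.3, -0.2, 0.1]
finger_gap: 76.6
clock: 15.8
eef_pos: [479.8, -287.1, 154.2]
eef_rot: [3.138, -0.002, 1.283]
wrist_force: [-0.1, 0.8, -0.2]
finger_gap: 76.5
[ 3.13824820e+00 -1.58994497e-03  1.28397732e+00] [ 479.8439573  -287.00980248  154.27867149]
wht (2572, array([ 480.7, -283.8,   18.3]), array([ 480.6, -284.1]), array([35.1, 59. ]), 73.3)
```

View pics/w7.png

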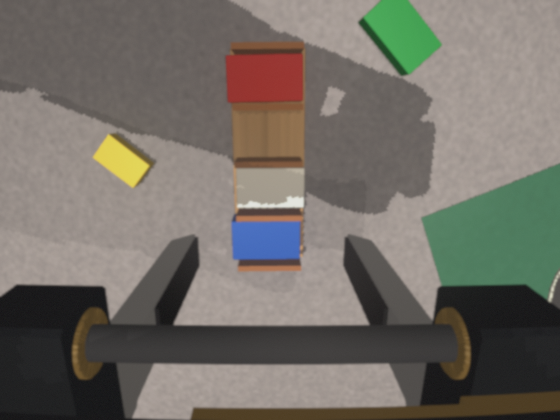

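The white plate is in its slot at (270,188), with the slot yellow came from empty above it at (268,133). Its ends are clear, so I descend.

```bash
python3 -m inch '{"grip":[0.62,0.62,0.62,0.62,0.62,0.62,0.62,-0.2,-0.2,-0.2],"travel":[[0.05,0.25,-3],[0.05,0.25,-6.5],[0.05,0.25,-10],[0.05,0.25,-12.5],[0.05,0.25,-14.2],[0.05,0.25,-14.6],[0.05,0.25,-14.6],[0.05,0.25,-14.6],[0.05,0.25,-14.6],[0.05,0.25,-14.6]],"turn":[[0,0,0],[0,0,0],[0,0,0],[0,0,0],[0,0,0],[0,0,0],[0,0,0],[0,0,0],[0,0,0],[0,0,0]]}' 20; python3 -m inch '{"grip":[-0.2,-0.2],"travel":[[0,0,0],[0,0,0]],"turn":[[0,0,0],[0,0,0]]}' 20
```

```text
clock: 17.1
eef_pos: [480.6, -284.7, 8.9]
eef_rot: [3.137, -0.001, 1.284]
wrist_force: [-0.8, 1.3, 6.3]
finger_gap: 59.6
clock: 17.35
eef_pos: [480.6, -284.7, 8.9]
eef_rot: [3.137, -0.001, 1.284]
wrist_force: [-0.3, -0.4, 2.0]
finger_gap: 59.9
```

```bash
python3 -m inch '{"grip":[-0.2,-0.2,-0.2,-0.2,-0.2,-0.2,-0.2,-0.2,-0.2,-0.2],"travel":[[0,0,1.5],[0,0,4.5],[0,0,8],[0.5,4,10],[1.5,9.5,10],[2.7,15.5,10],[3.9,21.5,10],[4.9,27.5,10],[5.7,32.5,10],[5.95,34.5,10]],"turn":[[0,0,0],[0,0,0],[0,0,0],[0,0,3],[0,0,8],[0,0,13],[0,0,18],[0,0,22],[0,0,25.3],[0,0,25.3]]}' 20;python3 -m inch '{"grip":[-0.2,-0.2],"travel":[[0,0,0],[0,0,0]],"turn":[[0,0,0],[0,0,0]]}' 20; python3 - <<'E'
from h import *
snap('wrist','w8')
E
```

```text
clock: 18.6
eef_pos: [540.2, 62.6, 109.8]
eef_rot: [3.137, -0.001, 1.728]
wrist_force: [-0.8, -0.7, -0.6]
finger_gap: 59.6
clock: 18.85
eef_pos: [540.2, 61.4, 110.0]
eef_rot: [3.136, -0.001, 1.727]
wrist_force: [0.2, -0.2, -0.9]
finger_gap: 59.8
```

View pics/w8.png

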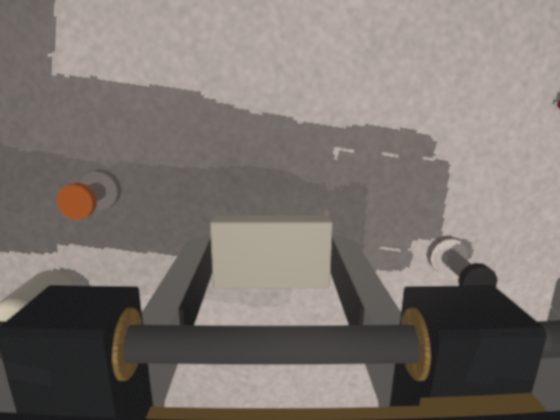

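White is held square at (270,252). I lower it to the bench; the tip sits about 2.9 mm above its underside.

```bash
python3 -m inch '{"grip":[-0.2,-0.2,-0.2,-0.2,-0.2,-0.2,-0.2],"travel":[[0,0,-3],[0,0,-6.5],[0,0,-9],[0,0,-10.1],[0,0,-10.5],[0,0,-10.6],[0,0,-10.6]],"turn":[[0,0,0],[0,0,0],[0,0,0],[0,0,0],[0,0,0],[0,0,0],[0,0,0]]}' 20
```

```text
clock: 19.77
eef_pos: [540.6, 61.2, 4.7]
eef_rot: [3.135, -0.001, 1.726]
wrist_force: [-0.3, -0.5, -0.5]
finger_gap: 59.8
```

```bash
python3 -m inch '{"grip":[-0.2,-0.2,0.62,0.62,0.62,0.62,0.62,0.62],"travel":[[0,0,-0.15],[0,0,-0.17],[0,0,-0.17],[0,0,-0.17],[0,0,-0.1],[0,0,2],[0,0,5],[0,0,6]],"turn":[[0,0,0],[0,0,0],[0,0,0],[0,0,0],[0,0,0],[0,0,0],[0,0,0],[0,0,0]]}' 20; python3 -m inch '{"grip":[0.62,0.62,0.62,0.3,0.1,0.1,0.1,0.1,0.1,0.1],"travel":[[0,0,0],[0,0,0],[0,0,0],[0,0,0],[0,0,0],[0,0,0],[0,0,0],[0,0,0],[0,0,0],[0,0,0]],"turn":[[0,0,-7],[0,0,-17],[0,0,-27],[0,0,-37],[0,0,-47],[0,0,-57],[0,0,-67],[0,0,-77],[0,0,-86],[0,0,-90]]}' 20;  python3 - <<'E'
from h import *
snap('wrist','w9'); print(manip.read_state()['eef_rot'],manip.read_state()['eef_pos'])
z=load('w9'); W=cloud(z); print(comp(z,(W[...,2]>8)&(abs(W[...,0]-540)<50)&(abs(W[...,1]-62)<25),W,(0,0),(8,16)))
E
```

```text
clock: 20.78
eef_pos: [541.3, 61.2, 66.2]
eef_rot: [3.133, -0.001, 1.726]
wrist_force: [-0.1, 0.1, -0.4]
finger_gap: 75.9
clock: 22.02
eef_pos: [541.0, 61.2, 65.4]
eef_rot: [3.133, 0.0, 0.152]
wrist_force: [-0.1, -0.2, -0.3]
finger_gap: 51.5
[3.13308890e+00 1.21271853e-04 1.49564229e-01] [541.00932308  61.23657405  65.42430442]
(4676, array([542.8,  62.5,  12.2]), array([540.8,  62.2]), array([60.2, 36.1]), 8.8)
```

View pics/w9.png

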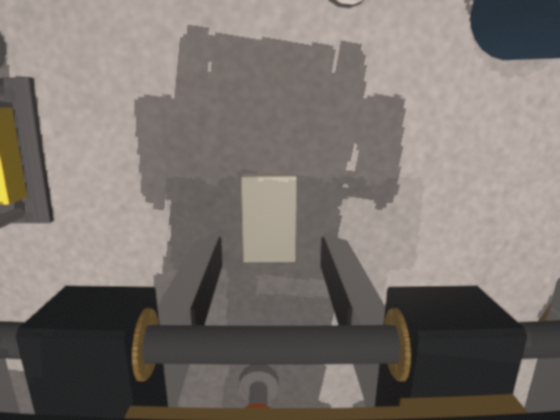

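White lies flat at (269,220), measured at (540.8, 62.2). I regrasp it and take out the 0.5° of roll drift.

```bash
python3 -m inch '{"grip":[0.1,0.1,0.1,0.1,0.1,-0.5,-0.5,-0.5,-0.5,-0.5],"travel":[[-0.02,0.1,-2],[-0.02,0.1,-4.5],[-0.02,0.1,-5.8],[-0.02,0.1,-6.1],[-0.02,0.1,-6.1],[-0.02,0.1,-6.1],[-0.02,0.1,-6.1],[-0.02,0.1,-6.1],[-0.02,0.1,-6.1],[-0.02,0.1,-6.1]],"turn":[[0.48,0.07,0.2],[0.48,0.07,0.2],[0.48,0.07,0.2],[0.48,0.07,0.2],[0.48,0.07,0.2],[0.48,0.07,0.2],[0.48,0.07,0.2],[0.48,0.07,0.2],[0.48,0.07,0.2],[0.48,0.07,0.2]]}' 20; python3 -m inch '{"grip":[-0.5,-0.5,-0.5,-0.5,-0.5,-0.5,-0.5,-0.5,-0.5],"travel":[[0,0,1.5],[0,0,5],[0,0,10],[-1,3,14],[-2.5,8,16],[-4,13,16],[-4.8,16.5,16],[-5,17.6,16],[-5,17.6,16]],"turn":[[0,0,0],[0,0,0],[0,0,0],[0,0,0],[0,0,0],[0,0,0],[0,0,0],[0,0,0],[0,0,0]]}' 20; python3 - <<'E'
from h import *
snap('wrist','w10');s=manip.read_state(); print(s['eef_rot'],s['eef_pos'])
z=load('w10'); W=cloud(z)
q=W[200:316,215:325].reshape(-1,3); q=q[(abs(q[:,0]-490)<34)&(abs(q[:,1]-239)<19.5)&(q[:,2]>155)&(q[:,2]<185)]
print(len(q),np.median(q,0),cv2.minAreaRect(q[:,:2].astype(np.float32)))
E
```

```text
clock: 23.32
eef_pos: [541.1, 62.3, 5.0]
eef_rot: [3.141, -0.001, 0.153]
wrist_force: [-0.6, -0.1, 6.6]
finger_gap: 35.8
clock: 24.45
eef_pos: [491.1, 238.1, 165.3]
eef_rot: [3.141, -0.001, 0.154]
wrist_force: [0.4, -0.6, -0.4]
finger_gap: 35.8
[ 3.14127734e+00 -7.68715953e-04  1.52829291e-01] [491.33259761 237.52415213 165.15212733]
7739 [494.16521882 237.99617206 172.47118564] ((490.6065368652344, 237.51821899414062), (60.651973724365234, 39.36677551269531), 8.501619338989258)
```

View pics/w10.png

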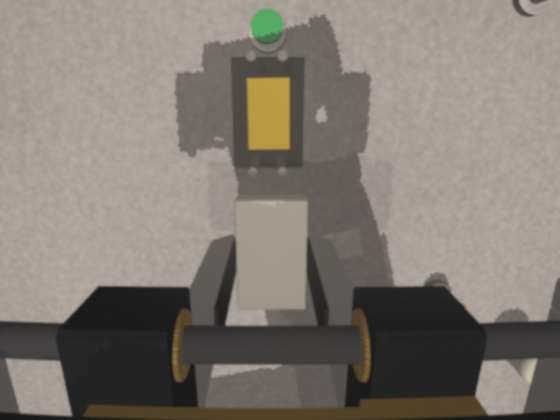

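White is held square at (271,254), with yellow seated in the nest at (269,114). I move over the nest and lower slowly.

```bash
python3 -m inch '{"grip":[-0.5,-0.5,-0.5,-0.5,-0.5,-0.5],"travel":[[2,0.4,0],[4.5,0.9,-1],[6.2,1.25,-3],[6.6,1.3,-4],[6.6,1.3,-4],[6.6,1.3,-4]],"turn":[[0,0,0],[0,0,0],[0,0,0],[0,0,0],[0,0,0],[0,0,0]]}' 20; python3 - <<'E'
from h import *
s=manip.read_state(); print(s['eef_rot'],s['eef_pos'])
E
```

```text
clock: 25.25
eef_pos: [557.3, 250.3, 126.1]
eef_rot: [3.141, -0.002, 0.153]
wrist_force: [0.2, -0.1, 0.4]
finger_gap: 35.2
[ 3.14144968e+00 -1.73210401e-03  1.52667342e-01] [557.27971382 250.31341419 126.07890886]
```

126.1 → 32.5 mm first, so 9.35 cm down.

```bash
python3 -m inch '{"grip":[-0.5,-0.5,-0.5,-0.5,-0.5,-0.5,-0.5,-0.5,-0.5,-0.5],"travel":[[0,0,-1],[0,0,-2.2],[0,0,-3.7],[0,0,-5.2],[0,0,-6.7],[0,0,-8],[0,0,-8.8],[0,0,-9.2],[0,0,-9.4],[0,0,-9.4]],"turn":[[0,0,0],[0,0,0],[0,0,0],[0,0,0],[0,0,0],[0,0,0],[0,0,0],[0,0,0],[0,0,0],[0,0,0]]}' 20
```

```text
clock: 26.5
eef_pos: [557.4, 250.4, 32.3]
eef_rot: [3.142, -0.002, 0.153]
wrist_force: [0.5, -0.4, -0.5]
finger_gap: 35.3
```

```bash
python3 -m inch '{"grip":[-0.5,-0.5,-0.5],"travel":[[0,0,-0.07],[0,0,-0.13],[0,0,-0.13]],"turn":[[0,0,0],[0,0,0],[0,0,0]]}' 20
```

```text
clock: 26.88
eef_pos: [557.4, 250.4, 31.0]
eef_rot: [3.142, -0.002, 0.153]
wrist_force: [0.1, -0.8, -0.1]
finger_gap: 35.3
```

```bash
python3 -m inch '{"grip":[-0.5,-0.5,0.0,0.1,0.1],"travel":[[0,0,-0.05],[0,0,-0.05],[0,0,-0.05],[0,0,-0.05],[0,0,-0.05]],"turn":[[0,0,0],[0,0,0],[0,0,0],[0,0,0],[0,0,0]]}' 20; python3 -m inch '{"grip":[0.1,0.1,0.1,0.1,0.1,0.1,0.1,0.1,0.1,0.1],"travel":[[0,0,1],[0,0,4],[0,0,8],[0,0,11],[0,0,13.5],[-2,-2,14],[-5,-5,14],[-7,-7,14],[-7,-7,14],[-7,-7,14]],"turn":[[0,0,0],[0,0,0],[0,0,0],[0,0,0],[0,0,0],[0,0,0],[0,0,0],[0,0,0],[0,0,0],[0,0,0]]}' 20; python3 - <<'E'
from h import *
snap('wrist','w11');snap('scene','scene1');snap('top','top1')
z=load('w11'); W=cloud(z)
print(comp(z,(abs(W[...,0]-557)<36)&(abs(W[...,1]-250)<28),W,(0,0),(34,44)))
n=(abs(W[...,0]-557)<32)&(abs(W[...,1]-250)<20)&(W[...,2]>34)&(W[...,2]<42)
q=W[n]; A=np.c_[q[:,:2]-q[:,:2].mean(0),np.ones(len(q))]; print('tilt',np.linalg.lstsq(A,q[:,2],rcond=None)[0])
n=(np.hypot(W[...,0]-624,W[...,1]-260.5)<12)&(W[...,2]>30); print('gauge',np.median(W[n],0))
z=load('top1'); W1=cloud(z); W0=cloud(load('top0'))
D=np.nan_to_num(W1[...,2]-W0[...,2]); m=(abs(D)>8); m[:, :140]=0;m[:,440:]=0
n_,lab,st,c=cv2.connectedComponentsWithStats(m.astype(np.uint8))
for i in range(1,n_):
    if st[i,4]>25: print(c[i],st[i],np.median(W0[lab==i],0).round(),np.median(D[lab==i]))
im=z['im'][110:310,140:440][:,:,::-1]
cv2.imwrite('pics/top1c.png',cv2.resize(im,None,fx=2.66,fy=2.66,interpolation=cv2.INTER_CUBIC))
E
```

```text
clock: 27.5
eef_pos: [557.4, 250.4, 30.4]
eef_rot: [3.142, -0.002, 0.153]
wrist_force: [0.4, -0.6, -0.3]
finger_gap: 51.5
clock: 28.75
eef_pos: [487.9, 180.7, 171.0]
eef_rot: [-3.141, -0.003, 0.153]
wrist_force: [-0.8, -0.2, 0.0]
finger_gap: 51.4
(3288, array([557.5, 249.9,  38. ]), array([556.7, 250.2]), array([76.5, 37. ]), 9.1)
tilt [7.04303611e-04 9.09240835e-04 3.79904051e+01]
gauge [623.38094708 259.78734075  38.00018715]
[164.87878788   3.15151515] [159   0  11   8  33] [1466.  474. -751.] -8.861572580555503
[184.17647059   3.43137255] [175   0  21  11  51] [1465.  397. -753.] 8.487444711801345
[249.08   5.88] [238   1  22  10  50] [1454.  116. -753.] 8.329247077689843
[390.34482759   5.01149425] [378   0  24  13  87] [1461. -475. -751.] -8.310186985451764
[424.23684211   9.        ] [421   2   7  15  38] [1443. -614. -750.] 8.754766671026914
[324.14285714  10.10714286] [317   5  19  13  56] [1441. -194. -752.] -0.07718821528783337
[160.26415094  12.09433962] [153   7  17  12  53] [1427.  491. -752.] 8.145019313061539
[210.27272727  15.72727273] [206  10   9  11  33] [1408.  2
[... 2487 characters left out ...]
333333  43.97777778] [405  37  10  15  45] [1290. -550. -752.] 9.364214330079449
[233.92592593  40.33333333] [231  38   8   7  27] [1305.  184. -748.] -8.034914949878157
[396.35555556  45.55555556] [390  39  14  13  45] [1285. -493. -749.] -9.151428968104028
[247.85714286  45.25      ] [244  40   9  11  28] [1282.  122. -753.] 8.857659888989701
[183.25  46.25] [180  43   9   9  28] [1277.  391. -749.] -10.219505100224069
[223.3493647  336.44131751] [  140   182   259   238 28569] [243. 176.   1.] 488.14779939678874
[372.28337875 227.60762943] [362 214  21  28 367] [ 486. -237.   25.] -20.111183741806144
[390.76510067 231.30201342] [381 218  20  27 298] [ 479. -285.   17.] -12.944462984638449
```

View pics/w11.png

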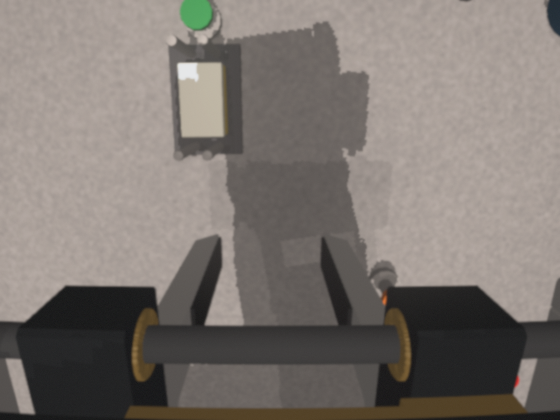

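View pics/top1c.png

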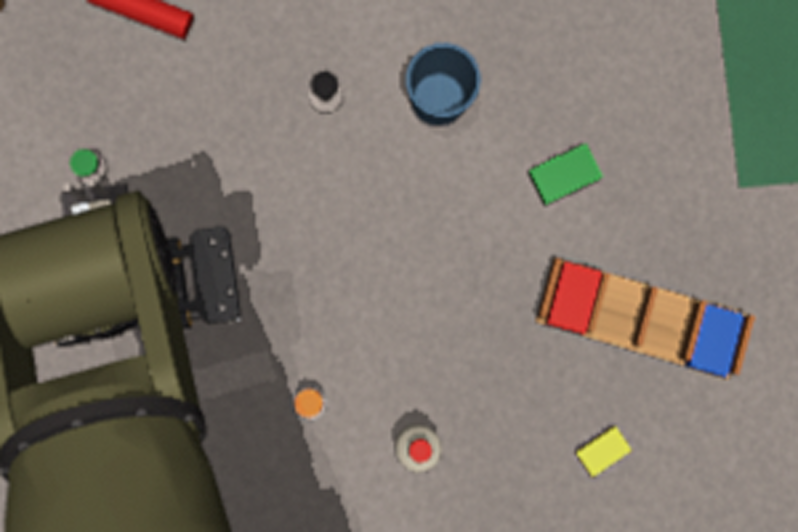

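White sits on yellow in the nest at (202,100) in the wrist view. Its top is at 38.0 mm, level with the green gauge at 38.0 mm, and tilt is under 0.002. In the top view red, blue, the gauges, tumbler and bottle are all where they started. I hand in.

```bash
python3 - <<'E'
from h import *
s=manip.read_state(); print(s['clock'],np.abs(s['qd']).max()); print(manip.sign_off())
E
```

```text
28.9 0.0023721645892150747
the job is handed in; nothing more can be done
None
```

I piled the yellow plate (20 mm) and then the white plate (12 mm) in the nest, because the green gauge is the one standing beside it, and handed the job in at about 29 s. Each plate was taken from the rack by its short ends, set down on clear bench, regrasped by its long sides and lowered slowly between the rods.

**Pile height:** the top measured 38.0 mm, level with the green gauge's disc at 38.0 mm. Tilt was under 0.002 rad.

**Position:** the nest's centre, taken from its four rods, was about (557.2, 250.7) at 8.8°. After placing, yellow measured (557.0, 250.4), and white about (557, 250) at 9.1°. One figure was unclean: the rectangle fitted to the white plate came out 76.5 mm long instead of 60. I put that down to the fit catching parts of the rods and did not re-measure; the median point over the same area, (557.5, 249.9), agrees with the centre.

**Everything else:** the top view before and after showed no change except the two emptied slots and the arm. Red, blue, the gauges, the bottle and the tumbler stood where they began. The arm covers part of that last view, but the gauge at the nest was checked with the wrist camera, and its disc is still at (623, 260).

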